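# Eject the square refill cartridge into the spice well and latch the lid

## Robot

A 6-joint arm with a two-finger parallel gripper is mounted at the origin on the work surface. World frame = base frame: x ahead of the robot, y to its left, z up, the work surface at z = 0. Lengths are in mm, angles in rad, forces in N, time in s.
With the tool pointing down it reaches from about 200 to 875 mm from the base axis. Payload 3.4 kg.
Tool frame: the origin (TCP) lies at the very end of the fingers, on their centre line; the grasp point (between the pads) lies 19 mm behind it; z points along the fingers, y is the line along which they close (so a half turn about z gives the same grasp; the last joint's range is limited). The gripper opens to 94 mm and grips with 3 to 60 N. Pads are 16 mm wide; open, the fingers measure 119 mm over their backs; the gripper's body (75 mm by 177 mm) begins 78 mm behind the grasp point.
Start: joints at [1.103, 0.276, 1.505, -0, 1.361, -0.121], TCP at [195.456, 540.798, 205.493] pointing down, gripper open.
Joint ranges: [-2.89, 2.89], [-0.75, 2.08], [0.22, 2.7], [-1.18, 4.32], [0.11, 2.71], [-2.7, 2.7]. Speed limits (rad/s): [2.57, 2.57, 3.14, 3.14, 3.14, 3.14].

## Interface

Orientations are given as a unit quaternion [x, y, z, w].
In Python, from workcell import * gives the robot as it stands.
- The arm moves only by the tool jog_arm, never from a script. Its argument "motion" is one flat list of numbers, 7 for each row, row after row: the shift along the tool's x, y, z as a fraction of full scale, then the turn, a rotation vector about the tool's x, y, z as a fraction of full scale, then the opening, from -1 (shut) to 1 (fully open). In form: [tx, ty, tz, rx, ry, rz, jaw, tx, ty, tz, rx, ry, rz, jaw, ...]. A call has 1 to 20 rows; each row shifts and turns the commanded pose from where the row before left it, along the tool's axes as they then stand; what a row does not reach is not made up. Full scale, the value 1, is 0.1 m for a shift and 0.15 rad for a turn. A row lasts 1/10 s, in which the tool goes at most 50 mm and 8.59 degrees, less where a joint would pass 70% of its speed; a pose out of reach is approached as far as the arm can. A call with a number of a shift or a turn outside -1 to 1 is refused whole. A call with a gripper value outside its range is refused whole. The fingers move at their own pace and stop on an object; "newtons" is the grip in N (left out, the last holds). Time passes only in rows, so rows that do not move let the fingers close. It gives the time, the measured TCP pose, the force, the opening and the grip force at its end, in the units of the state.
- sense(): the state, without advancing time (a new reading comes with each control period).
- grab_frame(name): name is "scene" or "top" or "wrist"; returns a dict with "img" (400x640x3 uint8, blue, green, red), "depth" (400x640 float32, mm along the optical axis (not along the pixel's ray), 0 where there is no reading), "vfov" (degrees; the focal length in pixels is half the picture's height over the tangent of half this angle, whatever the lens; pixels are square), "cx", "cy" (the principal point, pixels), "origin" and "orientation" of the camera in the world; the wrist camera has in their place "hand_eye" (4x4, takes a point from camera to tool coordinates, whose origin is the TCP and whose axes are the flange's). Camera axes: x right, y down, z forward; pixel columns grow to the right and rows downward; lengths in mm; the calibration is good to about 2 mm. A picture is of the moment at which its call begins: read the wrist's pose just before it.
- sign_off(): hands the job in; it is judged then, once.
The state is a dict: "t": time; "qpos": joint angles; "qd": joint speeds; "tau": joint torques, N m; "tool_pos": TCP position; "orientation": TCP orientation; "wrist_force": force on the tool from outside, world axes, zero at the start; "moment": the same for the moment, N m; "finger_gap": finger opening in mm; "grasp_force": force on a finger pad.
Only numpy, scipy, OpenCV 4.12 (cv2) and the standard library are available. Lean on these libraries where they do the work, as an engineer would, in place of code of your own. Each camera call takes 0.05 s, during which the arm holds its last target. There are 200 camera calls.

## Task

Press the ejector slide that stands behind the square-sided refill cartridge to push the cartridge out of its cradle into the spice well, let the slide spring back, then push the hinged walnut lid fully shut so that it seats in its catch. Leave the round cartridge in its cradle, do not touch either cartridge with the gripper, and do not disturb the other things on the counter.

Things in the scene. Friction and masses are not known exactly. Their poses are not given: they have to be found in the camera images.
- station: Fixed stone refill station, 174 mm (x) by 302 mm (y), 100 mm high. Its yaw is pi +-0.3 rad: well to the robot's left, cradles to its right. Origin on the counter under the edge between well (y<0) and cradle block (y 0 to 150 mm, top z = 100 mm). On the block two cradles run along y, at x = +38 mm (near, robot side) and -38 mm (far), 39 mm wide between rails 20 mm high, open to the well.
- well (a point): Centre of the spice well's floor: station y = -70 mm, z = 8 mm. The well is open-topped, 150 mm (x) by 140 mm (y) inside, its rim at z = 100 mm.
- cart_square_mid (a point): Square-sided refill cartridge, bare metal, 36 x 36 x 70 mm, 140 g, lying loose in one of the two cradles (either one). Its 70 mm length lies along the station's y, with a dark 24 mm neck on the end toward the well. This point is its centre, 18 mm above its cradle floor.
- cart_round_mid (a point): Round refill cartridge, bare metal, 36 mm diameter, 70 mm long, lying loose in the other cradle. Its 70 mm length lies along the station's y, with a dark 24 mm neck on the end toward the well. This point is its centre, 18 mm above its cradle floor.
- tab_near (a point): Near (station x = +38 mm) ejector slide: an upright steel tab 28 mm wide (station x), 10 mm thick (y), its top 83 mm above the cradle floor; its foot, a pusher plate, stands 4 mm behind the cartridge. Point: centre of the tab's top edge. Push along station -y; a spring (2 N rising to 7 N) returns it. Behind the tab 64 mm of the block lies open, between the 20 mm rails.
- tab_far (a point): Far (station x = -38 mm) ejector slide: an upright steel tab 28 mm wide (station x), 10 mm thick (y), its top 83 mm above the cradle floor; its foot, a pusher plate, stands 4 mm behind the cartridge. Point: centre of the tab's top edge. Push along station -y; a spring (2 N rising to 7 N) returns it. Behind the tab 64 mm of the block lies open, between the 20 mm rails.
- slide_near (a joint): Travel of the near slide: 0 = home, 0.080 m = fully pressed (toward the well).
- slide_far (a joint): Travel of the far slide: 0 = home, 0.080 m = fully pressed (toward the well).
- lid (a joint): Angle of the walnut lid in rad: 0 = fully shut, flat on the rim; it starts standing open at 1.15 to 1.45 and stays where it is left (stiff hinge, about 2 to 3 N at the free edge). In the last 0.1 rad it is pressed past a spring catch (3 to 5 N at the edge).
- lid_hinge (a point): Middle of the lid's hinge line, which runs along station x on the well's rim at station y = -152 mm, z = 100 mm.
- lid_edge (a point): Middle of the lid's free edge on its outer (when shut: upper) face, 148 mm from the hinge line. The lid is a plain walnut board 172 mm wide, 148 mm long, 12 mm thick; open, it stands on the well's side away from the cradles, its outer face toward station -y.
- shaker: Bystander: cobalt glass salt shaker, 56 mm wide, 94 mm tall. Origin at the centre of its underside.
- mill: Bystander: stainless steel mill, 58 mm wide, 185 mm tall. Origin at the centre of its underside.
- ramekin: Bystander: bone white ramekin, 84 mm wide, 45 mm tall. Origin at the centre of its underside.
- pour_cup: Bystander: copper pour cup with side handle, 72 mm wide, 75 mm tall. Origin at the centre of its underside.
- spoon: Bystander: steel spoon lying flat, 180 mm long. Origin at the centre of its underside.
- pepper_jar: Bystander: amber glass jar, 64 mm wide, 95 mm tall. Origin at the centre of its underside.
- cart_square: The square-sided cartridge again; origin at the centre of its underside, axes as the station's at the start.
Mind the look-alikes: they are no part of the job. What is shaped like the cart_square but pink is not meant.

How it is judged:
By the outcome, as a careful person would: the job done as asked, in the order asked, and still so for the second after the job is handed in, with the robot touching nothing.
It also fails if it takes over 45 s, if anything falls off the work surface, if the arm or the gripper's body presses on something with over 40 N, if the wrist force passes 120 N, or if a joint passes its speed limit or range.

## Working session

There is one attempt and no reset: what is moved stays moved. The work goes in short steps, Python scripts to look and compute and a tool call to move; the robot and the scene stay as the last step left them, time stands still between calls to the robot, and variables do not carry over. Pictures are saved under pics/ and viewed, at most 10 in all, crops included, and the job is handed in when it is done.

Besides the shell and the picture viewer there is one more tool, called after "Request:" as a command line: name --argument value ..., lists and objects as JSON in quotes. jog_arm: Moves the arm, as the interface text tells. Shift numbers are shares of 0.1 m and turn numbers shares of 0.15 rad, none past 1 either way. Its arguments: {"type":"object","properties":{"motion":{"type":"array","items":{"type":"number","minimum":-1,"maximum":1}},"newtons":{"type":"number"}},"required":["motion"]}

```bash
mkdir -p pics; ls
cat > h.py <<'E'
from workcell import *
import numpy as np, cv2
from scipy.spatial.transform import Rotation as R
def world(f, u, v, z=None):
    fl=200/np.tan(np.radians(f["vfov"])/2)
    d=f["depth"][int(v),int(u)]
    ray=R.from_quat(f["orientation"]).apply([(u-f["cx"])/fl,(v-f["cy"])/fl,1])
    o=np.array(f["origin"])
    if z is not None: return o+ray*(z-o[2])/ray[2]
    return o+ray*d
E
python3 - <<'E'
from h import *
import pickle
fs={n:grab_frame(n) for n in("scene","top")}
pickle.dump(fs,open("f0.pkl","wb"))
for n,f in fs.items():
    cv2.imwrite(f"pics/{n}0.png",f["img"]); print(n,f["vfov"],f["cx"],f["cy"],f["origin"],f["orientation"])
print(sense())
E
```

```text
pics
scene 42.952213815622756 316.9099050330562 208.52904648674263 [ 1355.64679938 -1035.46902333  1292.31527381] [ 0.86207444  0.29602748 -0.12963198 -0.39037282]
top 52.10033278345741 317.1711409394851 202.25685035286727 [ 478.81899372   12.26391141 1290.03860873] [-0.6998286   0.71355672 -0.02566917  0.02044085]
{'t': 0.1, 'qpos': array([ 1.10297171e+00,  2.76493196e-01,  1.50598220e+00, -5.38382488e-05,
        1.36069786e+00, -1.21007159e-01]), 'qd': array([-0.00016572, -0.00187128, -0.00320563,  0.00035092,  0.00198813,
        0.00026734]), 'tau': array([ 1.89303406e-03, -4.05458236e+01, -2.37779456e+01,  7.04467669e-02,
        2.98422086e-02, -5.67964628e-05]), 'tool_pos': array([195.24582382, 540.30090399, 204.7229278 ]), 'orientation': array([ 1.72535347e-01,  9.85003010e-01, -7.63932975e-04, -2.04139804e-04]), 'wrist_force': array([ 0.57020008, -0.29935152,  0.10957344]), 'moment': array([-0.03768508, -0.00404573, -0.02177974]), 'grasp_force': 0.0, 'finger_gap': 94.12436562105985}
```

View pics/scene0.png

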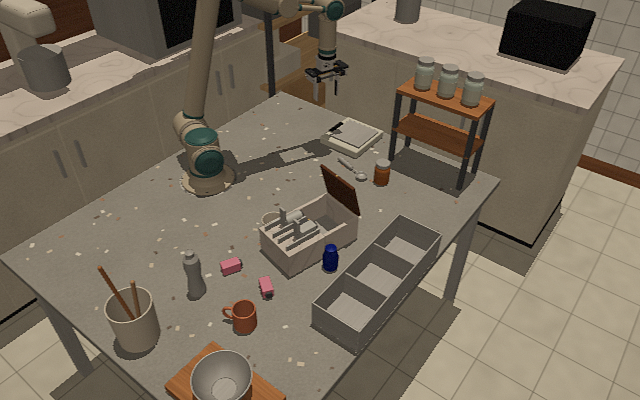

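View pics/top0.png

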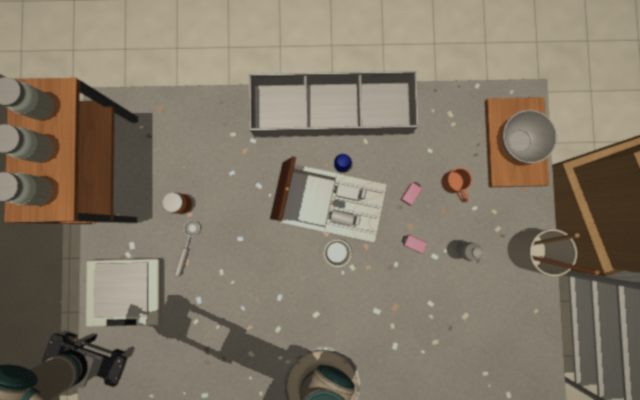

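The top view shows the station at about (330,203), with the lid on the left at (285,190). The ramekin is at (337,253), the shaker at (343,162), and the pink decoys at (412,193) and (415,243). Next I'll enlarge both views of the cradles.

Run:
```python
from h import *
import pickle
fs=pickle.load(open("f0.pkl","rb"))
a=cv2.resize(fs["top"]["img"][145:275,260:400],None,fx=4.2,fy=4.2,interpolation=2)
cv2.imwrite("pics/topc.png",a)
b=cv2.resize(fs["scene"]["img"][155:280,250:370],None,fx=4.8,fy=4.8,interpolation=2)
cv2.imwrite("pics/scenec.png",b)
# height classes
f=fs["top"]; fl=200/np.tan(np.radians(f["vfov"])/2)
v,u=np.mgrid[145:275,260:400]; d=f["depth"][145:275,260:400]
P=np.stack([(u-f["cx"])/fl*d,(v-f["cy"])/fl*d,d],-1)
W=R.from_quat(f["orientation"]).apply(P.reshape(-1,3)).reshape(P.shape)+f["origin"]
z=W[...,2]; np.save("W.npy",W)
print("Z")
for r in range(20,100,3): print(145+r,' '.join("%3d"%x for x in z[r,10:130:3]))
```

```text
Z
165   2  -1   4  -1 114 168 218 244 244  99   0   3  -4  -2  -1   4  -2   0  -1   0   4  -3  57  85  89  91  83  57   0  -1   0   3  -1 1290  -2   0   1   3   0   0
168   4  -2 1290  -4 129 176 222 248  94  97 1290 103 100 101 101  -5   4   0   1   1   0  -1  49  62  71  70  57   1   3   0   0   0  -2   0   0  -2   2   0  -5   0
171   0   1  -3   0 136 190 234 243  31  51  65  76  90  97 103  97  97  98  98   2   0   2   2  34  53  44   0   0   3   0   3   2  -1   1   1   3   2   1   1  -2
174  -1   0   1   1 153 200 245 241  11   9   7  12  30  39  53  69  86 103  99  98 101  98 104  96   1   0   4  -1  -3   0   3   1  -1   3  -2  -1   2   1   2   1
177   1   0  -6 110 159 213 243 245   6   9  11  11   5   7   9   8  13  28  44  64  78  91  96 103 100 100  99  99   0  -2  -1  -4   3  -4  -1   0  -2   0 1290   5
180  -1   0   1 119 172 221 244 243   9   7   7   9   7   7   7   6   8   6   6   6   8  20  99 102  98 101 100  99  98 100  98  99 102  -3  -5   0   0   0   0   0
183   1  -3   2 133 185 226 244   4   8  11   8  10   8  11   7   9   7   7  11  11   7   6 104 121 121 122 12
[... 2634 characters left out ...]
 99 101 119 120 117 103  97   1  -4   0  -1
234  -6   0   0   1   0   0   2   0   1  -2  -6  -1  -2  -3  -4   6  -1   0   0   3   4  -1   1 101  99 102 100  99 105 101  96 100  99 103 103  96   3   1  -2   0
237   0   1  -3  -2   0  -1  -3   0  -2   4   0   0 1290   2   5   0  -2  -1   1   0   1  -2   3  -4  -1  -1  -1  96 104  94 100  95 102 100  97 100  -1  -1  -7   2
240   1   6   1   0  -4  -1  -5   2   4   3   4   0   0   4  -1   0  -1  -6   0  -2  -2  48  43  45  42   3   2  -2  -3   1   0  -1  98 101 101 102   1   5   0   0
243  -3  -1   1  -3   0  -3   1  -1   2  -4  -5   0   0   2  -3   1   0  -1   4   0  43  10   7   4  16  45   4   1   1  -1   0   2  -3   0   0  -1   0  -6   1  -1
```

View pics/topc.png

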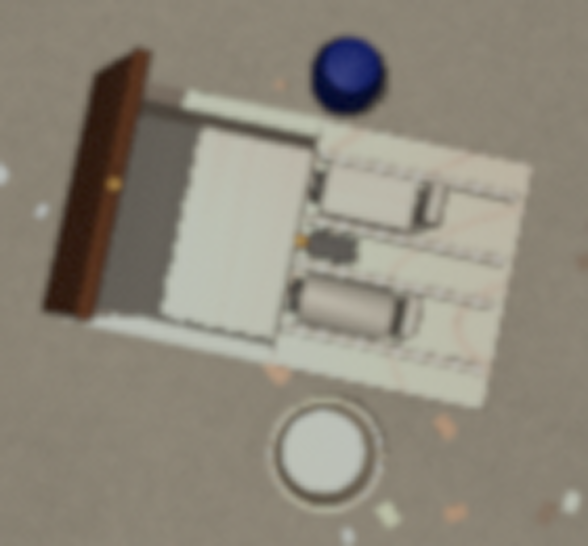

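View pics/scenec.png

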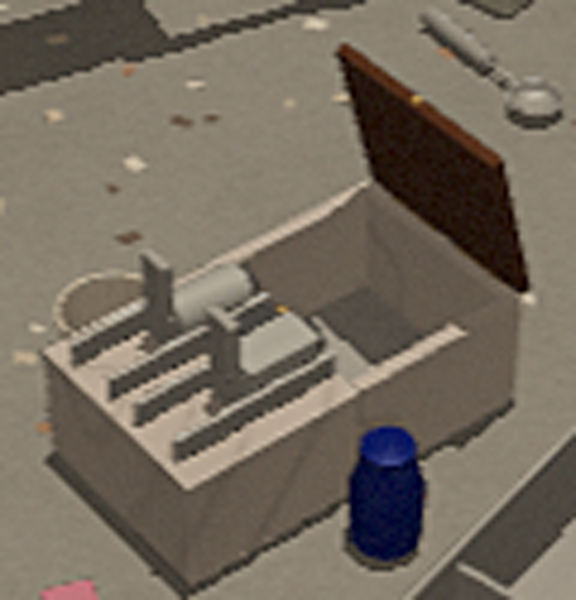

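The square-sided cartridge has the flat top and sharp corners and sits in the far cradle at top pixel (348,193). The round one is shaded as a cylinder and sits in the near cradle at (342,218). The pink blocks on the counter at (412,193) and (415,243) are decoys. So the target is tab_far. Now I'll fit the station pose.

```bash
cat > fit.py <<'E'
from h import *
import pickle
from scipy.optimize import minimize
W=np.load("W.npy"); P=W.reshape(-1,3)
f=pickle.load(open("f0.pkl","rb"))["top"]
for u,v in((386.2,184.3),(374.8,242.1),(281.9,221.7)): print(world(f,u,v,100).round(1))
# fit: block-top mask as template, soft IoU (block, y 0..150) + walls
z=P[:,2]; Q=P[(z<1000)]; z=Q[:,2]; hi=((z>90)&(z<190)).astype(float)
def inside(p):
    c,s=np.cos(p[2]),np.sin(p[2]); d=Q[:,:2]-p[:2]
    x=c*d[:,0]+s*d[:,1]; y=-s*d[:,0]+c*d[:,1]
    sg=lambda a:1/(1+np.exp(-np.clip(a/1.0,-50,50)))
    body=sg(87-abs(x))*sg(150-y)*sg(y+152)
    well=sg(75-abs(x))*sg(0-y)*sg(140+y)
    return body-well,y
def cost(p):
    m,y=inside(p); w=(y>-90)
    return (w*(m-hi)**2).sum()
a=world(f,386.2,184.3,100)[:2]; b=world(f,374.8,242.1,100)[:2]
mid=(a+b)/2; ex=(b-a)/np.linalg.norm(b-a); yaw=np.arctan2(ex[1],ex[0]); ey=np.array([-ex[1],ex[0]])
p0=[*(mid-150*ey),yaw]; print("p0",p0)
r=minimize(cost,p0,method="Nelder-Mead",options=dict(initial_simplex=[p0,[p0[0]+5,p0[1],yaw],[p0[0],p0[1]+5,yaw],[p0[0],p0[1],yaw+.05]],xatol=.01,fatol=.01))
p=r.x; print("fit",p,np.pi-abs(p[2]),r.fun)
c,s=np.cos(p[2]),np.sin(p[2]); M=np.array([[c,-s],[s,c]])
L=(Q[:,:2]-p[:2])@M
t=(z>174)&(z<190)&(L[:,1]>50)
for sgn in(1,-1):
    k=t&(L[:,0]*sgn>0); print("tab",sgn,L[k].mean(0),L[k].min(0),L[k].max(0),z[k].mean())
k=(L[:,1]<-60)&(z>225)&(z<260); print("lid top",L[k].mean(0),L[k].min(0),L[k].max(0),z[k].max())
k=(L[:,1]<-130)&(z>115)&(z<240);A=np.polyfit(L[k,1],z[k],1);print("lid face slope",A)
np.save("pose.npy",p)
E
python3 fit.py
```

```text
[ 605.2 -200.3  100. ]
[ 437.5 -162.1  100. ]
[501.8 106.2 100. ]
p0 [np.float64(554.722893194888), np.float64(-34.95488518559495), np.float64(2.917383738280231)]
fit [556.56817128 -36.83943456   2.90509878] 0.23649387760755936 156.75741127509824
tab 1 [38.92851755 80.06252738] [26.07737772 74.99433458] [52.36389071 85.00899062] 182.85687895611161
tab -1 [-37.44808383  79.76731193] [-51.60668567  75.00449076] [-23.50203011  85.19371017] 181.62783686140085
lid top [   2.11471395 -122.31154714] [ -83.29236447 -131.90720563] [  86.60992259 -114.69638899] 249.57578329144644
lid face slope [  3.73404846 715.78240172]
```

```bash
cat >> h.py <<'E'
p=np.load("pose.npy"); Rs=R.from_euler("z",p[2])
def st(x,y,z): return Rs.apply([x,y,z])+[p[0],p[1],0]
def tost(w): return Rs.inv().apply(np.array(w)-[p[0],p[1],0])
def plan(waypts, pitch=0):
    """waypts: (station pos, n rows); tool x -> station -y, z down, tilted by pitch about tool y"""
    s=sense(); pos=np.array(s["tool_pos"]); q=R.from_quat(s["orientation"])
    G=Rs*R.from_matrix(np.array([[0,-1,0],[-1,0,0],[0,0,-1]]).T)*R.from_euler("y",pitch)
    print("at",tost(pos).round(1),"rotvec err",(q.inv()*G).as_rotvec().round(3),"F",np.round(s["wrist_force"],1),"t",s["t"])
    N=sum(n for _,n in waypts); rv=(q.inv()*G).as_rotvec()/N
    for tgt,n in waypts:
        T=st(*tgt)
        for i in range(n):
            d=q.inv().apply((T-pos)/(n-i)); t=np.round(d/100,2); r=np.round(rv/.15,2)
            print(*t,*r,sep=", ")
            pos=pos+q.apply(t*100); q=q*R.from_rotvec(r*.15)
E
python3 - <<'E'
from h import *
print(tost(sense()["tool_pos"]))
a=tost(sense()["tool_pos"]); plan([((a[0],a[1],330),3),((-37.5,115,330),20)])
E
```

```text
[ 486.48649947 -476.41966267  204.7229278 ]
at [ 486.5 -476.4  204.7] rotvec err [-1.00e-03  1.00e-03  1.46e+00] F [ 0.6 -0.3  0.1] t 0.1
0.0, -0.0, -0.42, -0.0, 0.0, 0.42
0.0, -0.0, -0.42, -0.0, 0.0, 0.42
-0.0, -0.0, -0.41, -0.0, 0.0, 0.42
-0.34, -0.21, 0.0, -0.0, 0.0, 0.42
-0.35, -0.18, 0.0, -0.0, 0.0, 0.42
-0.36, -0.16, 0.0, -0.0, 0.0, 0.42
-0.37, -0.14, 0.0, -0.0, 0.0, 0.42
-0.38, -0.11, 0.0, -0.0, 0.0, 0.42
-0.38, -0.09, 0.0, -0.0, 0.0, 0.42
-0.39, -0.07, 0.0, -0.0, 0.0, 0.42
-0.39, -0.04, 0.0, -0.0, 0.0, 0.42
-0.4, -0.02, 0.0, -0.0, 0.0, 0.42
-0.39, 0.01, 0.0, -0.0, 0.0, 0.42
-0.39, 0.03, 0.0, -0.0, 0.0, 0.42
-0.39, 0.06, 0.0, -0.0, 0.0, 0.42
-0.39, 0.08, 0.0, -0.0, 0.0, 0.42
-0.38, 0.11, 0.0, -0.0, 0.0, 0.42
-0.37, 0.13, 0.0, -0.0, 0.0, 0.42
-0.37, 0.15, 0.0, -0.0, 0.0, 0.42
-0.35, 0.18, 0.0, -0.0, 0.0, 0.42
-0.34, 0.2, 0.0, -0.0, 0.0, 0.42
-0.33, 0.22, 0.0, -0.0, 0.0, 0.42
-0.32, 0.24, 0.0, -0.0, 0.0, 0.42
```

Request:
jog_arm --motion '[0,0,-0.42,0,0,0.42,-1,0,0,-0.42,0,0,0.42,-1,0,0,-0.41,0,0,0.42,-1,-0.34,-0.21,0,0,0,0.42,-1,-0.35,-0.18,0,0,0,0.42,-1,-0.36,-0.16,0,0,0,0.42,-1,-0.37,-0.14,0,0,0,0.42,-1,-0.38,-0.11,0,0,0,0.42,-1,-0.38,-0.09,0,0,0,0.42,-1,-0.39,-0.07,0,0,0,0.42,-1,-0.39,-0.04,0,0,0,0.42,-1,-0.4,-0.02,0,0,0,0.42,-1,-0.39,0.01,0,0,0,0.42,-1,-0.39,0.03,0,0,0,0.42,-1,-0.39,0.06,0,0,0,0.42,-1,-0.39,0.08,0,0,0,0.42,-1,-0.38,0.11,0,0,0,0.42,-1,-0.37,0.13,0,0,0,0.42,-1,-0.37,0.15,0,0,0,0.42,-1]' --newtons 20

```text
t: 2.0
tool_pos: [492.0, -18.8, 330.1]
orientation: [0.699, 0.716, -0.0, -0.0]
wrist_force: [0.2, 0.1, -0.0]
finger_gap: 0.4
grasp_force: 0.0
```

Run:
```python
from h import *
plan([((-37.5,118,330),6),((-37.5,118,145),6)])
print(sense()["finger_gap"],sense()["qpos"].round(2))
```

```text
at [ 67.   -2.5 330.1] rotvec err [-0.001 -0.     0.261] F [ 0.2  0.1 -0. ] t 2.0
-0.24, 0.12, 0.0, -0.0, -0.0, 0.14
-0.24, 0.12, 0.0, -0.0, -0.0, 0.14
-0.23, 0.13, 0.0, -0.0, -0.0, 0.14
-0.23, 0.13, 0.0, -0.0, -0.0, 0.14
-0.23, 0.13, 0.0, -0.0, -0.0, 0.14
-0.22, 0.14, 0.0, -0.0, -0.0, 0.14
-0.0, 0.0, 0.31, -0.0, -0.0, 0.14
-0.0, 0.0, 0.31, -0.0, -0.0, 0.14
-0.0, 0.0, 0.31, -0.0, -0.0, 0.14
-0.0, 0.0, 0.31, -0.0, -0.0, 0.14
-0.0, 0.0, 0.31, -0.0, -0.0, 0.14
-0.0, 0.0, 0.3, -0.0, -0.0, 0.14
0.4230551221640796 [-0.18  0.1   1.43  0.    1.61 -0.2 ]
```

Request:
jog_arm --motion '[-0.24,0.12,0,0,0,0.14,-1,-0.24,0.12,0,0,0,0.14,-1,-0.23,0.13,0,0,0,0.14,-1,-0.23,0.13,0,0,0,0.14,-1,-0.23,0.13,0,0,0,0.14,-1,-0.22,0.14,0,0,0,0.14,-1,0,0,0.31,0,0,0.14,-1,0,0,0.31,0,0,0.14,-1,0,0,0.31,0,0,0.14,-1,0,0,0.31,0,0,0.14,-1,0,0,0.31,0,0,0.14,-1,0,0,0.3,0,0,0.14,-1,0,0,0,0,0,0,-1]'

```text
t: 3.3
tool_pos: [561.8, -156.9, 140.9]
orientation: [0.782, 0.623, -0.002, -0.004]
wrist_force: [-1.1, 1.0, 0.2]
finger_gap: 0.3
grasp_force: 0.0
```

Run:
```python
from h import *
plan([((-37.5,8,145),15)])
f=grab_frame("scene"); cv2.imwrite("pics/s1.png",cv2.resize(f["img"][120:280,230:390],None,fx=3.7,fy=3.7))
```

```text
at [-33.2 115.5 140.9] rotvec err [-0.01  -0.002  0.012] F [-1.1  1.   0.2] t 3.3
0.07, 0.0, -0.0, -0.0, -0.0, 0.01
0.07, 0.0, -0.0, -0.0, -0.0, 0.01
0.07, 0.0, -0.0, -0.0, -0.0, 0.01
0.07, 0.0, -0.0, -0.0, -0.0, 0.01
0.07, 0.0, -0.0, -0.0, -0.0, 0.01
0.07, 0.0, -0.0, -0.0, -0.0, 0.01
0.07, 0.01, -0.0, -0.0, -0.0, 0.01
0.07, 0.0, -0.0, -0.0, -0.0, 0.01
0.07, 0.01, -0.01, -0.0, -0.0, 0.01
0.07, 0.0, -0.0, -0.0, -0.0, 0.01
0.07, 0.0, -0.01, -0.0, -0.0, 0.01
0.08, 0.01, -0.0, -0.0, -0.0, 0.01
0.07, 0.0, -0.01, -0.0, -0.0, 0.01
0.08, 0.01, -0.0, -0.0, -0.0, 0.01
0.07, 0.0, -0.01, -0.0, -0.0, 0.01
```

View pics/s1.png

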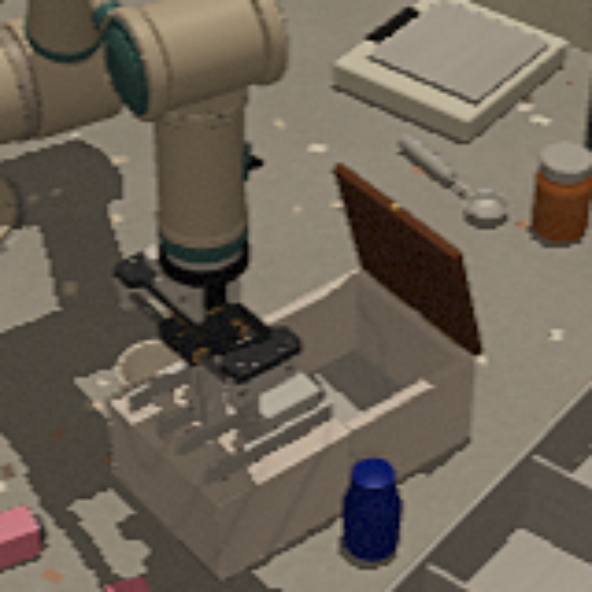

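The closed fingers stand behind the far (square) tab at about (215,410) in the crop, clear of both cartridges. I'll press it now.

Request:
jog_arm --motion '[0.07,0.04,-0.04,0,0,0.08,-1,0.07,0,0,0,0,0,-1,0.07,0,0,0,0,0,-1,0.07,0,0,0,0,0,-1,0.07,0,0,0,0,0,-1,0.07,0,0,0,0,0,-1,0.07,0,0,0,0,0,-1,0.07,0,0,0,0,0,-1]'

```text
t: 4.15
tool_pos: [582.8, -106.6, 151.0]
orientation: [0.786, 0.619, -0.001, 0.003]
wrist_force: [-1.0, -6.7, 4.6]
finger_gap: 0.4
grasp_force: 3.5
```

Run:
```python
from h import *
plan([((-37.5,13,145),1)])
```

```text
at [-41.9  61.7 151. ] rotvec err [0.003 0.005 0.   ] F [-1.  -6.7  4.6] t 4.15
0.49, -0.04, 0.06, 0.02, 0.03, 0.0
```

Request:
jog_arm --motion '[0.07,-0.02,0.02,0,0,0,-1,0.07,-0.02,0.02,0,0,0,-1,0.07,0,0,0,0,0,-1,0.07,0,0,0,0,0,-1,0.07,0,0,0,0,0,-1,0.07,0,0,0,0,0,-1,0.05,0,0,0,0,0,-1,0,0,0,0,0,0,-1,0,0,0,0,0,0,-1]'

```text
t: 5.05
tool_pos: [590.9, -60.2, 147.1]
orientation: [0.785, 0.619, -0.0, 0.003]
wrist_force: [0.6, -6.9, 4.9]
finger_gap: 0.6
grasp_force: 3.3
```

Run:
```python
from h import *
plan([((-37.5,13,145),1)])
```

```text
at [-38.9  14.6 147.1] rotvec err [0.005 0.004 0.   ] F [ 0.6 -6.9  4.9] t 5.05
0.02, -0.01, 0.02, 0.03, 0.03, 0.0
```

Request:
jog_arm --motion '[0.03,0,0,0,0,0,-1,0,0,0,0,0,0,-1,0,0,0,0,0,0,-1]'

```text
t: 5.35
tool_pos: [591.3, -58.9, 147.1]
orientation: [0.785, 0.619, -0.001, 0.004]
wrist_force: [-1.1, -10.1, 4.6]
finger_gap: 0.7
grasp_force: 4.9
```

Run:
```python
from h import *
a=tost(sense()["tool_pos"]); plan([((-37.5,118,a[2]),12),((-37.5,118,330),5)])
f=grab_frame("top"); cv2.imwrite("pics/t1.png",cv2.resize(f["img"][145:275,260:400],None,fx=4.2,fy=4.2))
```

```text
at [-38.9  13.3 147.1] rotvec err [0.005 0.007 0.   ] F [ -1.1 -10.1   4.6] t 5.35
-0.09, -0.0, 0.0, 0.0, 0.0, 0.0
-0.09, -0.0, 0.0, 0.0, 0.0, 0.0
-0.09, -0.0, 0.0, 0.0, 0.0, 0.0
-0.09, -0.0, 0.0, 0.0, 0.0, 0.0
-0.09, -0.0, 0.0, 0.0, 0.0, 0.0
-0.09, -0.0, 0.0, 0.0, 0.0, 0.0
-0.08, -0.0, 0.0, 0.0, 0.0, 0.0
-0.09, -0.0, 0.0, 0.0, 0.0, 0.0
-0.08, -0.0, 0.0, 0.0, 0.0, 0.0
-0.09, -0.0, 0.0, 0.0, 0.0, 0.0
-0.08, -0.01, 0.0, 0.0, 0.0, 0.0
-0.09, -0.0, 0.01, 0.0, 0.0, 0.0
-0.0, 0.0, -0.37, 0.0, 0.0, 0.0
-0.0, 0.0, -0.37, 0.0, 0.0, 0.0
-0.0, 0.0, -0.36, 0.0, 0.0, 0.0
-0.0, 0.0, -0.37, 0.0, 0.0, 0.0
-0.01, 0.0, -0.36, 0.0, 0.0, 0.0
```

View pics/t1.png

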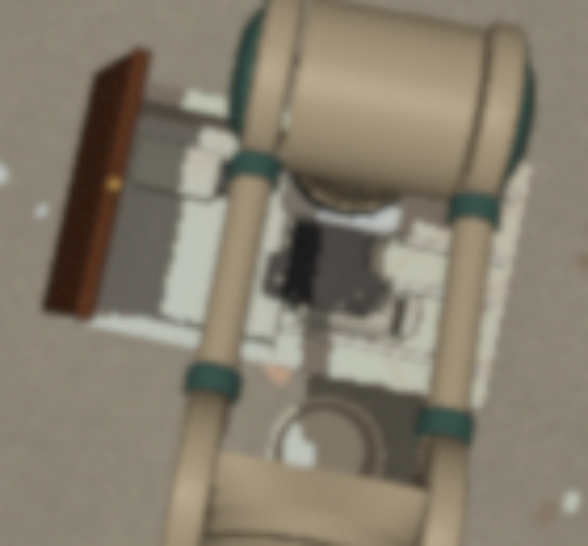

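The slide hit its stop (force rose to 10 N), and the cartridge now lies in the well near crop pixel (175,170). I'll back off so the slide returns, then lift.

Request:
jog_arm --motion '[-0.09,0,0,0,0,0,-1,-0.09,0,0,0,0,0,-1,-0.09,0,0,0,0,0,-1,-0.09,0,0,0,0,0,-1,-0.09,0,0,0,0,0,-1,-0.09,0,0,0,0,0,-1,-0.09,0,0,0,0,0,-1,-0.09,0,0,0,0,0,-1,-0.09,0,0,0,0,0,-1,-0.09,0,0,0,0,0,-1,-0.09,0,0,0,0,0,-1,-0.06,0,0,0,0,0,-1,0,0,-0.37,0,0,0,-1,0,0,-0.37,0,0,0,-1,0,0,-0.37,0,0,0,-1,0,0,-0.37,0,0,0,-1,0,0,-0.37,0,0,0,-1]'

```text
t: 7.1
tool_pos: [565.0, -156.9, 331.8]
orientation: [0.786, 0.619, 0.0, -0.0]
wrist_force: [0.7, -0.3, -0.6]
finger_gap: 0.3
grasp_force: 0.0
```

Run:
```python
from h import *
plan([((0,-215,330),12),((0,-215,214),5)])
```

```text
at [-36.3 114.7 331.8] rotvec err [-0.001 -0.001 -0.   ] F [ 0.7 -0.3 -0.6] t 7.1
0.27, -0.03, 0.0, -0.0, -0.0, -0.0
0.28, -0.03, 0.0, -0.0, -0.0, -0.0
0.27, -0.03, 0.0, -0.0, -0.0, -0.0
0.28, -0.03, 0.0, -0.0, -0.0, -0.0
0.27, -0.03, 0.0, -0.0, -0.0, -0.0
0.28, -0.03, 0.0, -0.0, -0.0, -0.0
0.27, -0.03, 0.0, -0.0, -0.0, -0.0
0.28, -0.03, 0.0, -0.0, -0.0, -0.0
0.27, -0.03, 0.01, -0.0, -0.0, -0.0
0.28, -0.03, 0.0, -0.0, -0.0, -0.0
0.27, -0.03, 0.01, -0.0, -0.0, -0.0
0.28, -0.03, 0.0, -0.0, -0.0, -0.0
-0.0, -0.0, 0.23, -0.0, -0.0, -0.0
-0.0, -0.0, 0.23, -0.0, -0.0, -0.0
-0.0, -0.0, 0.23, -0.0, -0.0, -0.0
-0.0, -0.0, 0.24, -0.0, -0.0, -0.0
-0.0, -0.0, 0.23, -0.0, -0.0, -0.0
```

Request:
jog_arm --motion '[0.27,-0.03,0,0,0,0,-1,0.28,-0.03,0,0,0,0,-1,0.27,-0.03,0,0,0,0,-1,0.28,-0.03,0,0,0,0,-1,0.27,-0.03,0,0,0,0,-1,0.28,-0.03,0,0,0,0,-1,0.27,-0.03,0,0,0,0,-1,0.28,-0.03,0,0,0,0,-1,0.27,-0.03,0,0,0,0,-1,0.28,-0.03,0,0,0,0,-1,0.27,-0.03,0,0,0,0,-1,0.28,-0.03,0,0,0,0,-1,0,0,0.23,0,0,0,-1,0,0,0.23,0,0,0,-1,0,0,0.23,0,0,0,-1,0,0,0.24,0,0,0,-1,0,0,0.23,0,0,0,-1,0,0,0,0,0,0,-1]'

```text
t: 8.9
tool_pos: [605.3, 171.7, 210.7]
orientation: [0.786, 0.619, -0.003, -0.002]
wrist_force: [0.6, -0.7, -1.3]
finger_gap: 0.7
grasp_force: 0.0
```

Run:
```python
from h import *
w=[((0,-175,214),4),((0,-143,214),4)]
for th in np.linspace(1.25,0,19):
    w.append(((0,-152+115*np.cos(th)-12*np.sin(th)-8,100+115*np.sin(th)+12*np.cos(th)),1))
plan(w)
f=grab_frame("top"); f2=grab_frame("scene")
cv2.imwrite("pics/b2.png",np.hstack([cv2.resize(f["img"][145:275,260:400],(400,372)),cv2.resize(f2["img"][155:280,250:370],(400,372))]))
```

```text
at [   1.4 -214.2  210.7] rotvec err [-0.008  0.003 -0.   ] F [ 0.6 -0.7 -1.3] t 8.9
-0.1, 0.0, -0.01, -0.0, 0.0, -0.0
-0.1, 0.0, -0.01, -0.0, 0.0, -0.0
-0.1, 0.01, -0.01, -0.0, 0.0, -0.0
-0.09, 0.0, -0.0, -0.0, 0.0, -0.0
-0.08, 0.0, -0.0, -0.0, 0.0, -0.0
-0.08, 0.0, -0.0, -0.0, 0.0, -0.0
-0.08, 0.0, -0.0, -0.0, 0.0, -0.0
-0.08, 0.0, -0.0, -0.0, 0.0, -0.0
-0.08, 0.0, 0.01, -0.0, 0.0, -0.0
-0.08, 0.0, 0.02, -0.0, 0.0, -0.0
-0.07, 0.0, 0.03, -0.0, 0.0, -0.0
-0.08, 0.01, 0.03, -0.0, 0.0, -0.0
-0.07, -0.0, 0.03, -0.0, 0.0, -0.0
-0.07, -0.0, 0.04, -0.0, 0.0, -0.0
-0.07, -0.0, 0.05, -0.0, 0.0, -0.0
-0.06, -0.0, 0.05, -0.0, 0.0, -0.0
-0.06, -0.0, 0.05, -0.0, 0.0, -0.0
-0.05, -0.0, 0.06, -0.0, 0.0, -0.0
-0.05, -0.0, 0.06, -0.0, 0.0, -0.0
-0.05, -0.0, 0.07, -0.0, 0.0, -0.0
-0.04, -0.0, 0.07, -0.0, 0.0, -0.0
-0.04, -0.0, 0.07, -0.0, 0.0, -0.0
-0.03, 0.0, 0.07, -0.0, 0.0, -0.0
-0.03, 0.0, 0.08, -0.0, 0.0, -0.0
-0.02, 0.0, 0.07, -0.0, 0.0, -0.0
-0.02, 0.0, 0.08, -0.0, 0.0, -0.0
-0.01, 0.0, 0.08, -0.0, 0.0, -0.0
```

View pics/b2.png

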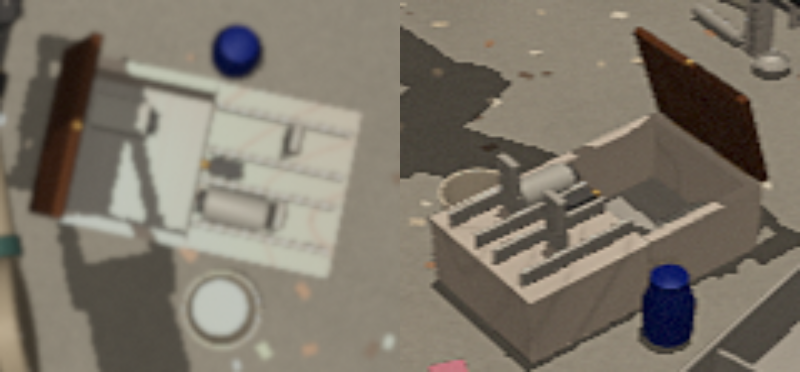

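The square cartridge lies in the well at left-panel pixel (120,118) and its slide is back home at (292,140). The round cartridge is untouched. I'll sweep the lid shut now.

Request:
jog_arm --motion '[0.1,0,0,0,0,0,-1,0.1,0,0,0,0,0,-1,0.1,0,0,0,0,0,-1,0.09,0,0,0,0,0,-1,0,0,0,0,0,0,-1]'

```text
t: 9.5
tool_pos: [617.4, 211.7, 214.6]
orientation: [0.785, 0.619, 0.0, -0.0]
wrist_force: [0.2, -0.0, 0.9]
finger_gap: 0.2
grasp_force: 0.0
```

Run:
```python
from h import *
plan([((0,-175,214),1)])
```

```text
at [  -0.9 -255.8  214.6] rotvec err [ 0.    -0.001  0.001] F [ 0.2 -0.   0.9] t 9.5
-0.81, -0.01, 0.0, 0.0, -0.01, 0.01
```

I dropped the minus sign, so the arm moved away from the lid through free air. It hit nothing, and I'll come back the right way.

Request:
jog_arm --motion '[-0.1,0,0,0,0,0,-1,-0.1,0,0,0,0,0,-1,-0.1,0,0,0,0,0,-1,-0.1,0,0,0,0,0,-1,-0.1,0,0,0,0,0,-1,-0.1,0,0,0,0,0,-1,-0.1,0,0,0,0,0,-1,-0.1,0,0,0,0,0,-1,-0.08,0,0,0,0,0,-1,-0.08,0,0,0,0,0,-1,-0.08,0,0,0,0,0,-1,-0.08,0,0,0,0,0,-1,-0.08,0,0.01,0,0,0,-1,-0.08,0,0.02,0,0,0,-1]'

```text
t: 10.9
tool_pos: [587.1, 85.8, 211.4]
orientation: [0.786, 0.619, 0.001, -0.0]
wrist_force: [1.4, 2.4, -0.7]
finger_gap: 0.4
grasp_force: 1.1
```

Run:
```python
from h import *
plan([((0,-132,211),1)])
```

```text
at [  -1.  -126.3  211.4] rotvec err [ 0.    -0.002 -0.   ] F [ 1.4  2.4 -0.7] t 10.9
0.06, -0.01, 0.0, 0.0, -0.01, -0.0
```

Request:
jog_arm --motion '[-0.08,0,0.03,0,0,0,-1,-0.07,0,0.03,0,0,0,-1,-0.07,0,0.03,0,0,0,-1,-0.07,0,0.04,0,0,0,-1,-0.07,0,0.05,0,0,0,-1,-0.06,0,0.05,0,0,0,-1,-0.06,0,0.05,0,0,0,-1,-0.05,0,0.06,0,0,0,-1]'

```text
t: 11.7
tool_pos: [574.4, 33.2, 177.2]
orientation: [0.786, 0.619, -0.0, 0.0]
wrist_force: [0.7, 1.6, 1.1]
finger_gap: 0.8
grasp_force: 0.8
```

Run:
```python
from h import *
a=tost(sense()["tool_pos"]); y,z=a[1]+8+152,a[2]-100
th=np.arctan2(z,y)-np.arcsin(12/np.hypot(y,z)); print(th,np.hypot(y,z))
plan([((0,-152+115*np.cos(t)-12*np.sin(t)-8,100+115*np.sin(t)+12*np.cos(t)),1) for t in np.linspace(th,0,12)[1:]])
```

```text
0.6185241940474265 116.85063953526988
at [ -1.  -72.3 177.2] rotvec err [ 0.     0.001 -0.001] F [0.7 1.6 1.1] t 11.7
-0.03, -0.01, 0.06, 0.0, 0.0, -0.0
-0.04, 0.0, 0.05, 0.0, 0.0, -0.0
-0.04, 0.0, 0.05, 0.0, 0.0, -0.0
-0.03, 0.0, 0.06, 0.0, 0.0, -0.0
-0.03, 0.0, 0.06, 0.0, 0.0, -0.0
-0.02, 0.0, 0.06, 0.0, 0.0, -0.0
-0.03, 0.0, 0.06, 0.0, 0.0, -0.0
-0.02, 0.0, 0.06, 0.0, 0.0, -0.0
-0.01, 0.0, 0.06, 0.0, 0.0, -0.0
-0.01, 0.0, 0.07, 0.0, 0.0, -0.0
-0.01, 0.0, 0.06, 0.0, 0.0, -0.0
```

Request:
jog_arm --motion '[-0.04,0,0.06,0,0,0,-1,-0.04,0,0.05,0,0,0,-1,-0.04,0,0.05,0,0,0,-1,-0.03,0,0.06,0,0,0,-1,-0.03,0,0.06,0,0,0,-1,-0.03,0,0.06,0,0,0,-1,-0.03,0,0.06,0,0,0,-1,-0.02,0,0.06,0,0,0,-1,-0.02,0,0.06,0,0,0,-1,0,0,0,0,0,0,-1]'

```text
t: 12.7
tool_pos: [567.2, 6.4, 124.3]
orientation: [0.786, 0.619, -0.001, -0.001]
wrist_force: [0.2, 0.2, -0.2]
finger_gap: 0.4
grasp_force: 0.0
```

Run:
```python
from h import *
plan([((0,-40,112),1)])
```

```text
at [ -0.2 -44.5 124.3] rotvec err [-0.002  0.001 -0.001] F [ 0.2  0.2 -0.2] t 12.7
-0.05, -0.0, 0.12, -0.01, 0.0, -0.0
```

Request:
jog_arm --motion '[-0.06,0,0.04,0,0,0,-1,-0.05,0,0.04,0,0,0,-1,-0.05,0,0.04,0,0,0,-1,0,0,0.02,0,0,0,-1,0,0,0,0,0,0,-1]'

```text
t: 13.2
tool_pos: [563.9, -10.3, 112.1]
orientation: [0.786, 0.619, -0.001, 0.001]
wrist_force: [-1.8, -0.7, 6.8]
finger_gap: 0.8
grasp_force: 3.3
```

Run:
```python
from h import *
plan([((0,-28,112),1)])
```

```text
at [ -0.9 -27.5 112.1] rotvec err [ 0.     0.002 -0.   ] F [-1.8 -0.7  6.8] t 13.2
0.01, -0.01, 0.0, 0.0, 0.02, -0.0
```

Contact now reads 6.8 N at z ≈ 112. I'll press a little further to make sure it goes past the catch.

Request:
jog_arm --motion '[0,0,0.03,0,0,0,-1,0,0,0.03,0,0,0,-1,0,0,0.03,0,0,0,-1,0,0,0,0,0,0,-1]'

```text
t: 13.6
tool_pos: [564.1, -10.4, 111.2]
orientation: [0.785, 0.619, 0.0, 0.003]
wrist_force: [-14.5, -0.5, 49.8]
finger_gap: 0.6
grasp_force: 24.6
```

The lid is on its hard stop. I'll lift off and check.

Request:
jog_arm --motion '[0,0,-0.1,0,0,0,-1,0,0,-0.3,0,0,0,-1,0,0,-0.4,0,0,0,-1,0,0,-0.4,0,0,0,-1,0,0,-0.4,0,0,0,-1,0,0,-0.4,0,0,0,-1,0.4,0,0,0,0,0,-1,0.4,0,0,0,0,0,-1,0.4,0,0,0,0,0,-1,0.4,0,0,0,0,0,-1,0.4,0,0,0,0,0,-1,0.4,0,0,0,0,0,-1,0,0,0,0,0,0,-1]'

```text
t: 14.9
tool_pos: [621.0, 228.3, 300.4]
orientation: [0.784, 0.62, -0.001, -0.001]
wrist_force: [0.2, 0.4, 0.4]
finger_gap: 0.4
grasp_force: 0.0
```

Run:
```python
from h import *
f=grab_frame("top"); f2=grab_frame("scene")
cv2.imwrite("pics/b3.png",np.hstack([cv2.resize(f["img"][145:275,260:400],(400,372)),cv2.resize(f2["img"][155:280,250:370],(400,372))]))
for y in(-120,-90,-60,-30,-12):
    w=st(-30,y,112); fl=200/np.tan(np.radians(f["vfov"])/2)
    c=R.from_quat(f["orientation"]).inv().apply(w-f["origin"]); u,v=c[0]/c[2]*fl+f["cx"],c[1]/c[2]*fl+f["cy"]
    P=[world(f,u+i,v+j)[2] for i in(-2,-1,0,1,2) for j in range(-5,6)]; print(y,np.median(P).round(1))
```

```text
-120 111.3
-90 112.5
-60 112.2
-30 111.9
-12 111.8
```

View pics/b3.png

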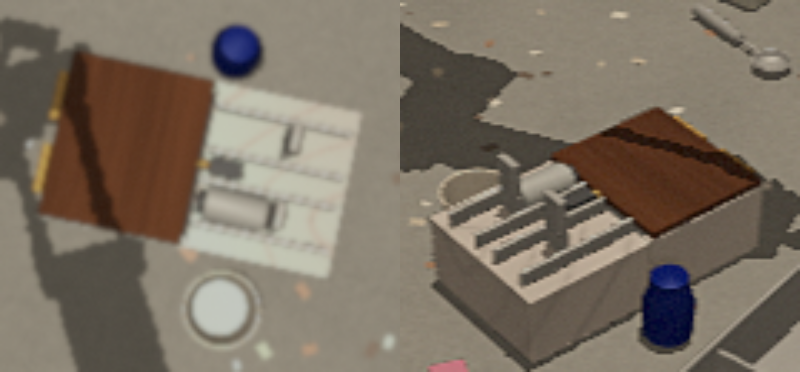

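The lid lies flat on the rim with its outer face at z = 112 throughout. The round cartridge and the bystanders in view haven't moved, and the slide is home.

```bash
python3 -c "
from workcell import *
print(sign_off())"
```

```text
the job is handed in; nothing more can be done
None
```

The square cartridge is in the spice well, its slide has sprung back, and the lid is seated fully shut; the round cartridge is still in its cradle, and the final pictures show nothing disturbed around the station (job handed in at about 15 s; the fingertips briefly pressed the lid with 50 N).

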